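# Dock the observation timer and turn it off

### The arm

A 7-joint arm with a two-finger parallel gripper is mounted at the origin on the work surface. World frame = base frame: x ahead of the robot, y to its left, z up, the work surface at z = 0. Lengths are in m, angles in rad, forces in N, time in s.
With the tool pointing down it reaches from about 0.4 to 0.85 m from the base axis. Payload 10.4 kg.
Tool frame: the origin (TCP) lies at the very end of the fingers, on their centre line; the grasp point (between the pads) lies 19 mm behind it; z points along the fingers, y is the line along which they close (so a half turn about z gives the same grasp; the last joint's range is limited). The gripper opens to 85 mm and grips with 20 to 120 N. Pads are 22 mm wide; open, the fingers measure 114 mm over their backs; the gripper's body (76 mm by 85 mm) begins 54 mm behind the grasp point. The pads swing forward as they close: fully open they stand 13 mm farther back than shut.
Start: joints at [1.103, 0.332, -0.065, 1.46, 0.022, 1.35, -0.088], TCP at [0.269, -0.564, 0.207] pointing down, gripper open.
Joint ranges: [-2.6, 2.6], [-0.5, 2.12], [-1.47, 1.34], [0.16, 2.42], [-1.27, 4.41], [0.06, 2.06], [-2.6, 2.6]. Speed limits (rad/s): [2.22, 2.22, 2.79, 2.79, 3.14, 3.14, 3.14].

### API

Orientations are given as a rotation vector (axis times angle).
In Python, from bench import env gives the robot as it stands. Calls block until the motion is done:
- env.goto(position, orientation): joint-space move of the TCP to a pose.
- env.movel(position, rot=None, feed=0.15, force_limit=None): straight line of the TCP; rot=None keeps the orientation; feed is the mean speed in m/s. With force_limit (N) it stops when the force on the tool has changed by that much, and returns True; else False.
- env.set_joints(angles): joint-space move.
- env.move_gripper(opening, f_grip=None): opening from 0.0 (shut) to 1.0 (fully open); f_grip is the grip in N (None keeps the last); returns when the fingers have stopped.
- env.pause(seconds).
- env.inverse_kinematics(position, orientation): joint angles nearest the present ones, or None.
- env.snapshot(name): name is "scene" or "top" or "wrist"; returns a dict with "pixels" (480x640x3 uint8, red, green, blue), "z_map" (480x640 float32, m along the optical axis (not along the pixel's ray), 0 where there is no reading), "fx", "fy", "cx", "cy" (pixels), "position" and "attitude" of the camera in the world. Camera axes: x right, y down, z forward; pixel columns grow to the right and rows downward; lengths in m; the calibration is good to about 2 mm. A picture is of the moment at which its call begins.
A pose or a line that the arm cannot do raises env.MotionError and nothing moves.
- env.close_job(): hands the job in; it is judged then, once.
Trained networks look in a picture, given as the dict that the camera call returned (one of the last four; its "shot" number tells which), for a name from the list of things; names that differ only in an ending like _2 or _b are one class to them, and where a whole thing is asked for, a point or a joint stands for the part that bears it (a point fixed in the world has none). Each returns a list of dicts, best first, with "conf" (0 to 1); they miss things now and then, are a little off and sometimes report something else, mostly with a low value. They report only what shows in the picture. A call takes as long as a camera call. They do not tell look-alikes from the thing itself.
- env.search_frame(name, picture): "rect" ([left, top, right, bottom] in pixels, round what is visible of it).
- env.cut_out(name, picture): "region" (480x640 bool, what is visible of it) and "rect" ([left, top, right, bottom] in pixels, round what is visible of it).
Readings, each from a call of its own:
- env.read_time_s(): time.
- env.read_joints(): joint angles.
- env.read_qd(): joint speeds.
- env.read_joint_efforts(): joint torques, N m.
- env.read_position(): TCP position.
- env.read_eef_rot(): TCP orientation.
- env.read_contact_force(): force on the tool from outside, world axes, zero at the start.
- env.read_wrist_torque(): the same for the moment, N m.
- env.read_opening(): opening from 0.0 (shut) to 1.0 (fully open).
- env.read_grip_force(): force on a finger pad.
Only numpy, scipy, OpenCV 4.12 (cv2) and the standard library are available. Lean on these libraries where they do the work, as an engineer would, in place of code of your own. Each camera call takes 0.05 s, during which the arm holds its last target. There are 200 camera calls.

### The job

The vaccination session is over and the observation timer is still running: set it, without dropping it, flat into its shallow rectangular holder on the counter and let go of it. Then, with the holder keeping it from twisting, turn its dial anticlockwise all the way back to its zero stop; it has far to go, so take a fresh grip on the dial whenever your wrist runs out of turn. Leave the timer sitting flat in the holder and everything else on the counter where it stands.

Things in the scene. Friction and masses are not known exactly. Their poses are not given: they have to be found in the camera images.
- timer: Mechanical timer, loose: white plastic block 70 mm long (its x) by 56 mm wide (its y) by 40 mm high, 0.23 to 0.37 kg with the dial, upright on the counter with the dial on top. Origin: centre of its underside, z up. It may go into the holder either way round (half turn). Grip it across its 56 mm width; with the fingertips 18 mm or more above its underside they clear the holder's walls.
- dial (a joint): Angle of the timer's dial, rad: 0 at the zero stop (fully anticlockwise seen from above), growing clockwise up to 4.6. It starts somewhere between 1.9 and 2.7. Light friction (0.03 N m), no spring: it stays where it is left.
- dial_grip (a point): On the dial's axis at the top of its grip bar, 68 mm above the timer's underside; turns with the dial. Grey disc 46 mm across, 5 mm thick, centred on the timer's top, carrying an upright bar 42 mm long, 14 mm thick, 23 mm high. The point's x runs along the bar (parallel to the timer's x at 0); a black line on the bar's -x half points to the mark at the timer's -x edge at 0.
- holder: Shallow open white plastic tray fixed to the counter, outside 88 mm (its x) by 74 mm (its y) by 16 mm high; inside 78 by 64 mm, floor 4 mm above the counter, walls 12 mm above the floor. Origin: centre of its underside on the counter, z up; seated, the timer's origin is 4 mm above it, with 4 mm of play on each side.
- dish: Loose round steel bowl, 90 mm across, 30 mm high; origin centre of underside. Bystander.
- vial_a: Small glass vial standing up, 25 mm across, 48 mm high; origin centre of underside. Bystander.
- vial_b: A second vial like vial_a. Bystander.
- pump_bottle: White pump bottle, 68 mm across, 192 mm high; origin centre of underside. Bystander.
- water_bottle: Clear bottle, 66 mm across, 200 mm high; origin centre of underside. Bystander.
- swab_jar: Clear jar with white lid, 80 mm across, 100 mm high; origin centre of underside. Bystander.
- thermometer: White probe thermometer lying flat, 30 by 110 by 14 mm, with a dark display; origin centre of underside. Bystander.
Not all that is in view belongs to the job. Of the things shaped like the holder, the white one is meant.

How it is judged:
By the outcome, as a careful person would: the job done as asked, in the order asked, and still so for the second after the job is handed in, with the robot touching nothing.
It also fails if it takes over 58 s, if anything falls off the work surface, if the arm or the gripper's body presses on something with over 40 N, if the wrist force passes 120 N, or if a joint passes its speed limit or range.

## Working session

There is one attempt and no reset: what is moved stays moved. The work goes in short steps, each a Python script; the robot and the scene stay as the last script left them, time stands still between calls to the robot, and variables do not carry over. Pictures are saved under pics/ and viewed, at most 10 in all, crops included, and the job is handed in when it is done.

```bash
ls; mkdir -p pics
cat > h.py <<'E'
import numpy as np, cv2
from bench import env
from scipy.spatial.transform import Rotation as R
def att(p):
    a=np.array(p["attitude"],float)
    return a if a.shape==(3,3) else R.from_rotvec(a).as_matrix() if a.size==3 else R.from_quat(a).as_matrix()
def cloud(p):
    z=p["z_map"]; v,u=np.mgrid[:480,:640]
    c=np.dstack([(u-p["cx"])/p["fx"]*z,(v-p["cy"])/p["fy"]*z,z])
    return c@att(p).T+np.array(p["position"])
def save(p,n): cv2.imwrite(f"pics/{n}.png",p["pixels"][:,:,::-1])
E
python3 - <<'E'
from h import *
for n in("top","scene"):
    p=env.snapshot(n); save(p,n+"0"); print(n,p["position"],p["attitude"],p["fx"])
    c=cloud(p)
    for t in("timer","dial_grip","holder"):
        for d in env.cut_out(t,p)[:3]:
            m=d["region"]&(p["z_map"]>0); q=c[m]; 
            if len(q): print(t,round(d["conf"],2),d["rect"],np.median(q,0).round(3),np.percentile(q,[2,98],axis=0).round(3).tolist())
print(env.read_position(),env.read_eef_rot(),env.read_time_s())
E
```

```text
pics
top [ 0.33126873 -0.05943191  1.35654149] [-2.14597889  2.13549267 -0.15638285] 617.0710015688197
timer 0.96 [300.0, 238.5, 339.4, 279.7] [ 0.471 -0.026  0.041] [[0.436, -0.06, 0.004], [0.507, 0.008, 0.071]]
timer 0.2 [388.1, 200.0, 425.1, 240.1] [ 0.565 -0.222  0.005] [[0.52, -0.258, -0.002], [0.606, -0.184, 0.02]]
dial_grip 0.76 [309.2, 249.4, 332.5, 272.3] [ 0.472 -0.027  0.047] [[0.453, -0.047, 0.039], [0.493, -0.007, 0.072]]
dial_grip 0.17 [438.5, 133.0, 480.2, 176.3] [ 0.694 -0.319  0.097] [[0.665, -0.357, 0.007], [0.735, -0.287, 0.104]]
holder 0.88 [459.4, 226.2, 499.6, 272.0] [ 0.502 -0.372  0.005] [[0.459, -0.408, -0.002], [0.546, -0.331, 0.019]]
holder 0.75 [388.6, 199.7, 423.9, 240.9] [ 0.565 -0.221  0.005] [[0.52, -0.256, -0.002], [0.607, -0.184, 0.02]]
holder 0.62 [396.4, 262.4, 435.7, 306.0] [ 0.425 -0.239  0.005] [[0.381, -0.277, -0.002], [0.469, -0.2, 0.019]]
scene [1.39755529 0.42643463 0.81520481] [-1.26121823 -2.13675832  1.06012023] 623.1622316922545
timer 0.55 [340.6, 206.8, 380.7, 250.3] [ 0.491 -0.018  0.039] [[0.445, -0.06, 0.006], [0.517, 0.012, 0.07]]
dial_grip 0.54 [349.4, 210.9, 369.7, 232.2] [ 0.483 -0.022  0.047] [[0.45, -0.046, 0.039], [0.498, -0.005, 0.071]]
holder 0.79 [229.7, 217.2, 281.7, 254.7] [ 0.565 -0.221  0.007] [[0.524, -0.256, 0.002], [0.611, -0.182, 0.019]]
holder 0.71 [192.7, 186.7, 238.6, 217.9] [ 0.5   -0.372  0.007] [[0.461, -0.408, 0.001], [0.549, -0.33, 0.019]]
holder 0.63 [244.2, 151.6, 286.5, 180.4] [ 0.318 -0.365  0.007] [[0.275, -0.4, 0.001], [0.366, -0.324, 0.019]]
[ 0.26892808 -0.56416091  0.20722657] [-3.06412605e+00 -6.92945846e-01  3.05245587e-05] 0.4
```

Run:
```python
import cv2
a=cv2.imread("pics/top0.png")[100:340,250:570]
cv2.imwrite("pics/top0c.png",cv2.resize(a,(800,600),interpolation=cv2.INTER_CUBIC))
```

```text
(no output)
```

View pics/top0c.png

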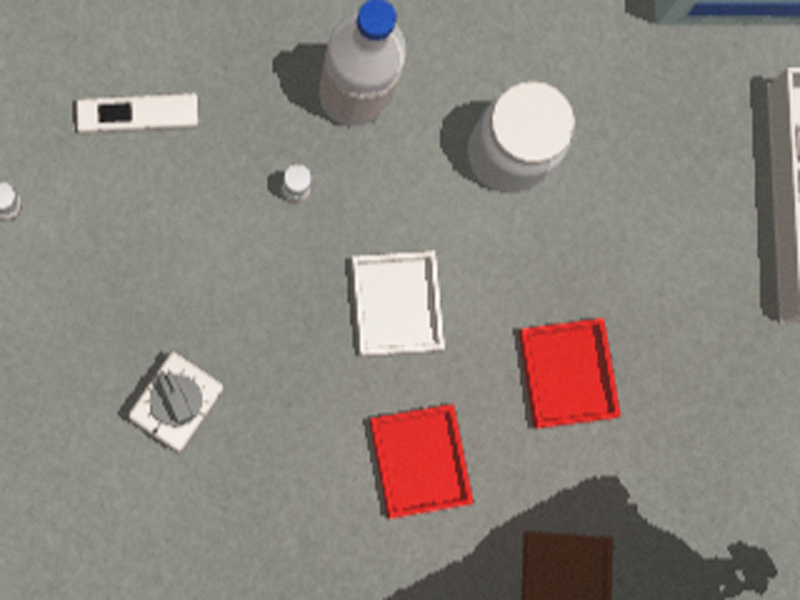

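The top view shows the white holder at crop (397,302), i.e. world (0.565,-0.221); the other two trays are red. The timer is at crop (175,400), with its mark at (155,430), so its -x edge faces down-left. The dial line points up-left, which makes the dial about 2 rad. Next I'll get closer wrist views.

```bash
cat >> h.py <<'E'
def down(phi): return (R.from_euler("z",phi)*R.from_euler("x",np.pi)).as_rotvec()
def phinow():
    m=R.from_rotvec(env.read_eef_rot()).as_matrix(); return np.arctan2(m[1,0],m[0,0])
def rectfit(q):
    (c,s,a)=cv2.minAreaRect((q[:,:2]*1000).astype(np.float32))
    if s[0]<s[1]: a+=90; s=s[::-1]
    return np.array(c)/1000,np.array(s),(a+90)%180-90
E
python3 - <<'E'
from h import *
p=env.snapshot("top"); c=cloud(p)
for t in("dish","vial_a","pump_bottle","water_bottle","swab_jar","thermometer"):
    for d in env.cut_out(t,p)[:2]:
        q=c[d["region"]&(p["z_map"]>0)]
        if d["conf"]>.4: print(t,round(d["conf"],2),np.median(q,0).round(3),q.max(0).round(3))
p0=env.read_position()
env.movel([p0[0],p0[1],.32],feed=.3)
for n,xy in(("h",(.545,-.221)),("t",(.451,-.026))):
    env.goto([*xy,.32],down(0.))
    print(env.read_joints(),env.read_time_s())
    p=env.snapshot("wrist"); save(p,"w_"+n); c=cloud(p); np.savez("w_"+n,c=c,px=p["pixels"])
    print(p["position"],p["fx"])
    for t in(("holder",) if n=="h" else("timer","dial_grip")):
        for d in env.cut_out(t,p)[:2]:
            q=c[d["region"]&(p["z_map"]>0)]
            print(t,round(d["conf"],2),d["rect"],np.median(q,0).round(3))
            hs={"holder":(.012,.022),"timer":(.033,.042),"dial_grip":(.06,.075)}[t]
            q=q[(q[:,2]>hs[0])&(q[:,2]<hs[1])]
            if len(q)>9: print(len(q),rectfit(q),q[:,2].mean())
cv2.imwrite("pics/w2.png",np.hstack([cv2.resize(cv2.imread(f"pics/w_{n}.png"),(400,300),interpolation=cv2.INTER_AREA) for n in "ht"]))
E
```

```text
dish 0.75 [ 0.694 -0.317  0.097] [ 0.74  -0.285  0.107]
dish 0.6 [0.551 0.215 0.013] [0.594 0.261 0.038]
vial_a 0.74 [0.648 0.126 0.045] [0.673 0.146 0.056]
vial_a 0.58 [ 0.663 -0.129  0.045] [ 0.679 -0.119  0.053]
pump_bottle 0.87 [0.716 0.224 0.128] [0.805 0.268 0.198]
water_bottle 0.55 [ 0.744 -0.179  0.129] [ 0.84  -0.151  0.205]
swab_jar 0.65 [ 0.693 -0.318  0.096] [ 0.774 -0.285  0.107]
thermometer 0.61 [0.736 0.011 0.013] [0.758 0.065 0.021]
[ 0.57395771  0.23705627 -0.32629785  1.35752741  0.07577668  1.55973477
 -1.31711659] 2.8917
[ 0.62135447 -0.22184654  0.48474577] 357.56965505569946
holder 0.75 [387.8, 307.5, 426.9, 365.3] [ 0.315 -0.354  0.004]
435 (array([ 0.31885547, -0.35854361]), array([89.52265167, 66.65762329]), -4.1591644287109375) 0.014583263810959896
holder 0.63 [403.1, 184.0, 459.1, 253.3] [ 0.504 -0.372  0.003]
847 (array([ 0.50295926, -0.37017636]), array([87.95093536, 74.51834106]), 7.619244575500488) 0.014603539822216582
[ 0.45874063 -0.07145373 -0.46442433  1.67393725 -0.03176191  1.53125011
 -1.5761907 ] 3.8667
[ 0.52823457 -0.02718837  0.48522622] 357.56965505569946
timer 0.96 [287.5, 143.0, 351.0, 212.8] [ 0.476 -0.026  0.04 ]
1380 (array([ 0.47368781, -0.02562751]), array([70.11439514, 55.97273636]), -33.84763717651367) 0.03835743832871091
timer 0.71 [443.8, 59.8, 509.8, 136.8] [ 0.566 -0.223  0.003]
dial_grip 0.79 [299.2, 158.4, 337.7, 194.9] [ 0.475 -0.026  0.045]
437 (array([ 0.47385538, -0.02559379]), array([41.83226776, 14.00014019]), 24.19282341003418) 0.06639055229447262
```

View pics/w2.png

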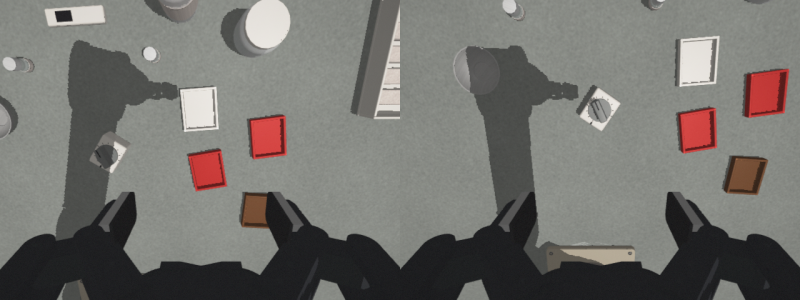

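The wrist view gives a clean fit. The timer is 70.1x56.0 mm at (0.4737,-0.0256), yaw -33.9°. The bar sits at 24.2°, so the dial is about 2.13 rad. In the left half, the white holder is at (198,108). Next: fit the holder and check the wrist range.

Run:
```python
from h import *
for n in "ht":
    f=np.load(f"w_{n}.npz"); c=f["c"]; px=f["px"].astype(int)
    m=(np.hypot(c[...,0]-.565,c[...,1]+.221)<.075)&(c[...,2]>.011)&(c[...,2]<.022)
    print(n,m.sum(),rectfit(c[m]),c[m].mean(0))
for deg in range(-360,361,30):
    j=env.inverse_kinematics([.565,-.221,.1],down(np.radians(deg))); print(deg,None if j is None else np.round(j,2))
```

```text
h 941 (array([ 0.563948  , -0.22045239]), array([88.21000671, 74.05809784]), 4.147053241729736) [ 0.56565154 -0.22037048  0.01441333]
t 1244 (array([ 0.56396735, -0.2203035 ]), array([88.18169403, 74.94509125]), 4.26865291595459) [ 0.56662594 -0.22049123  0.01444556]
-360 [ 0.54  0.39 -0.31  1.63  0.13  1.14 -1.37]
-330 [ 0.53  0.39 -0.29  1.63  0.12  1.14 -0.84]
-300 [ 0.56  0.39 -0.32  1.63  0.13  1.14 -0.32]
-270 [ 0.57  0.39 -0.34  1.63  0.14  1.15  0.19]
-240 [ 0.59  0.4  -0.37  1.63  0.15  1.15  0.71]
-210 [ 0.62  0.4  -0.4   1.62  0.17  1.15  1.22]
-180 [ 1.17  0.72 -1.25  1.6   0.7   1.34  1.4 ]
-150 [ 1.17  0.72 -1.25  1.6   0.7   1.34  1.93]
-120 [ 1.17  0.72 -1.25  1.6   0.7   1.34  2.45]
-90 [-0.28  0.45  0.75  1.68 -0.33  1.15 -2.59]
-60 [ 0.57  0.39 -0.35  1.63  0.14  1.15 -2.42]
-30 [ 0.56  0.39 -0.33  1.63  0.14  1.14 -1.89]
0 [ 0.54  0.39 -0.31  1.63  0.13  1.14 -1.37]
30 [ 0.53  0.39 -0.29  1.63  0.12  1.14 -0.84]
60 [ 0.56  0.39 -0.32  1.63  0.13  1.14 -0.32]
90 [ 0.57  0.39 -0.34  1.63  0.14  1.15  0.19]
120 [ 0.59  0.4  -0.37  1.63  0.15  1.15  0.71]
150 [ 0.62  0.4  -0.4   1.62  0.17  1.15  1.22]
180 [ 1.17  0.72 -1.25  1.6   0.7   1.34  1.4 ]
210 [ 1.17  0.72 -1.25  1.6   0.7   1.34  1.93]
240 [ 1.17  0.72 -1.25  1.6   0.7   1.34  2.45]
270 [-0.28  0.45  0.75  1.68 -0.33  1.15 -2.59]
300 [ 0.57  0.39 -0.35  1.63  0.14  1.15 -2.42]
330 [ 0.56  0.39 -0.33  1.63  0.14  1.14 -1.89]
360 [ 0.54  0.39 -0.31  1.63  0.13  1.14 -1.37]
```

Run:
```python
from h import *
T=[.4737,-.0256]; rot=down(np.radians(-33.85))
env.goto([*T,.16],rot)
print(env.movel([*T,.016],feed=.12,force_limit=15), env.read_position())
env.move_gripper(0.0,f_grip=45)
print(env.read_opening(),env.read_grip_force())
env.movel([*T,.1],feed=.12)
print(env.read_opening(),env.read_grip_force(),env.read_contact_force(),env.read_joints().round(2))
H=[.564,-.2204]
env.movel([*H,.1],rot=down(np.radians(4.2)),feed=.15)
p=env.snapshot("wrist"); save(p,"w_held"); c=cloud(p)
for t in("timer","dial_grip"):
    for d in env.cut_out(t,p)[:1]:
        q=c[d["region"]&(p["z_map"]>0)]; print(t,d["conf"],d["rect"],np.percentile(q,[2,50,98],axis=0).round(3).tolist())
print(env.read_position(),env.read_time_s())
```

```text
False [ 0.47427743 -0.02564034  0.01667267]
0.4986750812105618 44.188378195322
0.4958887522903058 45.9229276557744 [-0.49145617  0.07275845 -3.36928505] [ 0.45  0.13 -0.52  1.96  0.08  1.07 -2.26]
timer 0.65 [259.3, 215.9, 385.8, 379.2] [[0.533, -0.243, 0.092], [0.578, -0.219, 0.124], [0.6, -0.193, 0.15]]
dial_grip 0.63 [265.2, 264.6, 375.7, 378.3] [[0.552, -0.239, 0.124], [0.571, -0.221, 0.14], [0.585, -0.2, 0.15]]
[ 0.56397763 -0.21993342  0.10012105] 9.1417
```

View pics/w_held.png

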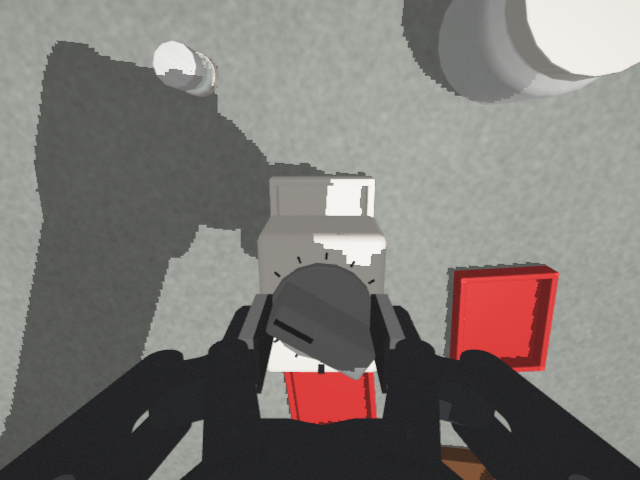

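The timer is held square between the fingers at (320,290), directly over the holder, and the dial line is still about 119° clockwise of the mark. Lowering it now.

Run:
```python
from h import *
H=[.564,-.2204]; r=down(np.radians(4.2))
env.movel([*H,.035],rot=r,feed=.12)
print(env.movel([*H,.017],rot=r,feed=.03,force_limit=6),env.read_position(),env.read_contact_force())
env.move_gripper(0.85)
print(env.read_position())
env.movel([*H,.13],feed=.15)
env.movel([H[0]-.03,H[1],.22],feed=.25)
p=env.snapshot("wrist"); save(p,"w_placed"); c=cloud(p)
hs={"timer":(.035,.046),"dial_grip":(.064,.08)}
for t in hs:
    for d in env.cut_out(t,p)[:1]:
        q=c[d["region"]&(p["z_map"]>0)]; q=q[(q[:,2]>hs[t][0])&(q[:,2]<hs[t][1])]; print(t,d["conf"],d["rect"],rectfit(q),q[:,2].mean(),np.linalg.lstsq(np.c_[q[:,:2],np.ones(len(q))],q[:,2],rcond=None)[0])
print(env.read_time_s())
```

```text
True [ 0.56415955 -0.2206477   0.02099168] [-1.10288559 -0.05030251  5.25316882]
[ 0.56323606 -0.22025931  0.02003913]
timer 0.65 [295.0, 143.3, 353.7, 216.9] (array([ 0.56357678, -0.22092731]), array([70.21536255, 55.92469406]), 3.910360813140869) 0.0422319182636695 [-0.00505234 -0.00051638  0.04498503]
dial_grip 0.98 [300.6, 157.4, 349.8, 204.1] (array([ 0.56379517, -0.22083183]), array([41.88500977, 14.09636497]), 62.06068420410156) 0.07033576635122993 [-0.04529945  0.02480827  0.10137474]
12.2917
```

View pics/w_placed.png

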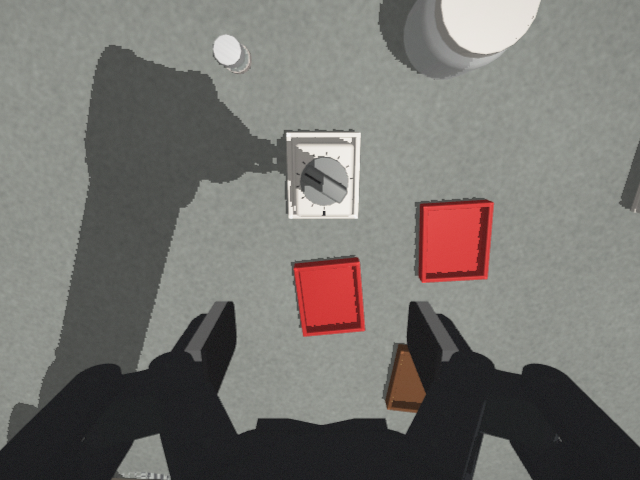

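The timer is seated flat inside the white holder at (322,175): its top is about 44 mm up, with a negligible slope. The bar is at 62.1°, so 121.9° remain. Turning on joint 7 alone.

Run:
```python
from h import *
D=[.5637,-.2209]; r=down(np.radians(62.06))
env.move_gripper(0.6)
env.goto([*D,.12],r)
print(env.movel([*D,.055],feed=.1,force_limit=10),env.read_position())
env.move_gripper(0.0,f_grip=25)
print(env.read_opening(),env.read_grip_force(),env.read_joints().round(3),env.read_contact_force(),env.read_wrist_torque())
j=np.array(env.read_joints()); j0=j[6]
for d in [50,90,110]+list(range(114,136,2)):
    j[6]=j0+np.radians(d); env.set_joints(j)
    t=env.read_wrist_torque(); print(d,np.round(t,3),np.round(env.read_contact_force(),1),round(env.read_grip_force(),1),env.read_position().round(4))
    if d>=114 and abs(t[2])>.5: break
print(env.read_time_s(),np.degrees(phinow()))
```

```text
False [ 0.56416113 -0.22094689  0.05559718]
-0.0005563253785962449 0.0 [ 0.74   0.478 -0.559  1.659  0.28   1.085 -0.388] [-0.05407859  0.58307842 -0.63897487] [ 0.04698813 -0.00538997 -0.01742672]
50 [-0.028  0.004 -0.037] [-0.1  0.1 -0.5] 0.0 [ 0.5637 -0.221   0.055 ]
90 [ 0.014 -0.008  0.037] [-0.   0.2 -0.1] 0.0 [ 0.5637 -0.2209  0.0551]
110 [-0.033 -0.045 -0.025] [-0.2 -0.5 -0.8] 0.0 [ 0.5637 -0.2209  0.055 ]
114 [ 0.033  0.005 -0.003] [-0.2  0.8  0.1] 0.0 [ 0.5637 -0.221   0.0551]
116 [-0.02   0.025 -0.021] [-1.  -0.2 -0. ] 0.0 [ 0.5637 -0.2209  0.055 ]
118 [-0.009 -0.01   0.   ] [ 0.1 -0.4  0.6] 0.0 [ 0.5637 -0.221   0.0551]
120 [ 0.02   0.008 -0.009] [ 0.1 -0.5  0. ] 0.0 [ 0.5637 -0.2209  0.055 ]
122 [0.056 0.001 0.025] [ 0.1 -0.5  0.4] 0.0 [ 0.5637 -0.2209  0.055 ]
124 [ 0.008 -0.041  0.007] [-0.7 -0.6  0.7] 0.0 [ 0.5637 -0.2209  0.0551]
126 [-0.008 -0.096 -0.024] [ 0.5 -0.3  0.2] 0.0 [ 0.5637 -0.2209  0.0551]
128 [-0.052  0.022  0.032] [-0.7  1.  -0.3] 0.0 [ 0.5637 -0.2209  0.0551]
130 [-0.004 -0.008 -0.071] [-0.6  0.4 -0.8] 0.0 [ 0.5637 -0.2209  0.055 ]
132 [ 0.004  0.032 -0.004] [-0.5  0.6 -0.3] 0.0 [ 0.5637 -0.221   0.0551]
134 [-0.01   0.006  0.003] [ 0.2 -0.4 -0.1] 0.0 [ 0.5637 -0.2209  0.0551]
19.575 -164.0266003946596
```

The fingers read fully shut with no grip force, so they missed the bar. Looking again.

Run:
```python
from h import *
p=env.snapshot("wrist"); save(p,"w_miss")
p=env.snapshot("top"); c=cloud(p); print(p["pixels"].shape)
m=(np.hypot(c[...,0]-.565,c[...,1]+.221)<.05); print(env.read_opening())
q=env.snapshot("scene"); a=q["pixels"][170:290,180:340,::-1]
w=cv2.imread("pics/w_miss.png")
cv2.imwrite("pics/miss.png",np.hstack([w[100:400,170:470],cv2.resize(a,(400,300),interpolation=cv2.INTER_CUBIC)]))
```

```text
(480, 640, 3)
-0.003842545713913792
```

View pics/miss.png

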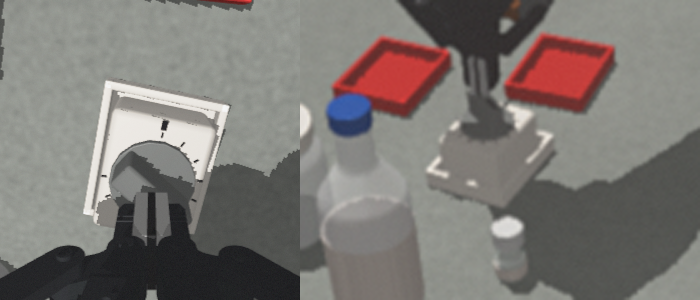

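The crop shows shut fingers at (150,215) and the dial bar from about (115,175) to (190,210). I'll measure the geometry from depth.

Run:
```python
from h import *
p=env.snapshot("wrist"); c=cloud(p)
P=np.array([*env.read_position()]); R_=R.from_rotvec(env.read_eef_rot()).as_matrix()
def proj(x):
    k=att(p).T@(np.array(x)-p["position"]); return (p["fx"]*k[0]/k[2]+p["cx"],p["fy"]*k[1]/k[2]+p["cy"])
print("tcp px",proj(P),"grasp",proj(P-R_[:,2]*.019), "bar top ctr",proj([.5637,-.2209,.072]))
for v in range(240,345,8): print(v,[tuple((c[v,u]*1000).round().astype(int)) for u in (296,312,328,344)])
for t in("timer","dial_grip"):
    for d in env.cut_out(t,p)[:1]:
        q=c[d["region"]&(p["z_map"]>0)]
        for lo,hi in((.035,.043),(.060,.074)):
            s=q[(q[:,2]>lo)&(q[:,2]<hi)]
            if len(s)>9: print(t,d["conf"],len(s),rectfit(s))
```

```text
tcp px (np.float64(320.7012647287351), np.float64(288.9216026668258)) grasp (np.float64(320.59750830606623), np.float64(306.6445234475567)) bar top ctr (np.float64(320.6927003429046), np.float64(304.53233263182824))
240 [(np.int64(546), np.int64(-239), np.int64(43)), (np.int64(544), np.int64(-231), np.int64(43)), (np.int64(541), np.int64(-223), np.int64(43)), (np.int64(539), np.int64(-215), np.int64(43))]
248 [(np.int64(550), np.int64(-238), np.int64(42)), (np.int64(546), np.int64(-231), np.int64(48)), (np.int64(544), np.int64(-223), np.int64(48)), (np.int64(542), np.int64(-215), np.int64(47))]
256 [(np.int64(551), np.int64(-237), np.int64(51)), (np.int64(550), np.int64(-229), np.int64(48)), (np.int64(490), np.int64(-241), np.int64(220)), (np.int64(546), np.int64(-214), np.int64(48))]
264 [(np.int64(550), np.int64(-237), np.int64(65)), (np.int64(552), np.int64(-229), np.int64(55)), (np.int64(552), np.int64(-220), np.int64(49)), (np.int64(550), np.int64(-212), np.int64(48))]
272 [(np.int64(552), np.int64(-236), np.int64(70)), (np.int64(552), np.int64(-228), np.int64(65)), (np.int64(55
[... 1564 characters left out ...]
(-221), np.int64(115)), (np.int64(550), np.int64(-217), np.int64(117))]
344 [(np.int64(553), np.int64(-232), np.int64(125)), (np.int64(553), np.int64(-227), np.int64(122)), (np.int64(551), np.int64(-222), np.int64(123)), (np.int64(549), np.int64(-217), np.int64(124))]
timer 0.72 4575 (array([ 0.56357367, -0.22017152]), array([69.77490234, 56.24328995]), 4.050060749053955)
timer 0.72 1461 (array([ 0.56347589, -0.2203857 ]), array([41.97656631, 14.26172161]), 61.734413146972656)
dial_grip 0.67 11 (array([ 0.55326379, -0.21732298]), array([46.64636612, 19.95989799]), 79.03692626953125)
dial_grip 0.67 1415 (array([ 0.56346564, -0.22040468]), array([41.93344879, 14.26172161]), 61.734413146972656)
```

The finger pads end at z of about 0.08, roughly 25 mm above the reported TCP, so they closed in the air above the bar. By the same offset, the timer was carried by its upper edge or disc. The timer hasn't moved. I'll measure the true tip height while raised, then retry.

Run:
```python
from h import *
D=[.5635,-.2204]
env.movel([*D,.14],feed=.2)
env.goto([*D,.14],down(np.radians(61.9)))
for o in(0.0,0.6):
    env.move_gripper(o)
    p=env.snapshot("wrist"); c=cloud(p); save(p,f"tip{int(o*10)}")
    Rm=R.from_rotvec(env.read_eef_rot()).as_matrix(); P=env.read_position()
    q=(c-P)@Rm   # tool frame
    m=(p["z_map"]>0)&(abs(q[...,0])<.02)&(abs(q[...,1])<.06)&(q[...,2]<.03)&(q[...,2]>-.12)
    s=q[m]; z=np.sort(s[:,2])[::-1]; print(o,env.read_opening(),P.round(4),m.sum(),z[:40:6].round(4))
    t=s[s[:,2]>z[0]-.006]; print(np.percentile(t,[0,50,100],axis=0).round(4).tolist())
    i=s[s[:,2]>-.05]; print("y of finger",np.percentile(i[i[:,1]>0][:,1],[1,50,99]).round(4) if (i[:,1]>0).any() else "")
print(env.read_joints().round(2),env.read_time_s())
a=[cv2.imread(f"pics/tip{k}.png")[150:450,120:520] for k in(0,6)]
cv2.imwrite("pics/tips.png",np.hstack(a))
```

```text
0.0 0.0011843344662185492 [ 0.5635 -0.2204  0.14  ] 57475 [-0.0246 -0.0252 -0.0258 -0.026  -0.0263 -0.0267 -0.027 ]
[[0.0064, -0.0119, -0.0306], [0.0111, 0.0002, -0.0287], [0.0119, 0.0116, -0.0246]]
y of finger [0.0002 0.0062 0.0134]
0.6 0.5990991338441454 [ 0.5635 -0.2204  0.14  ] 53867 [-0.0251 -0.026  -0.0263 -0.0266 -0.0269 -0.0271 -0.0272]
[[-0.0111, -0.0324, -0.0311], [0.0029, -0.0254, -0.029], [0.0116, 0.0321, -0.0251]]
y of finger [0.0253 0.0266 0.0389]
[ 0.48  0.34 -0.23  1.59  0.08  1.21 -0.25] 23.2417
```

View pics/tips.png

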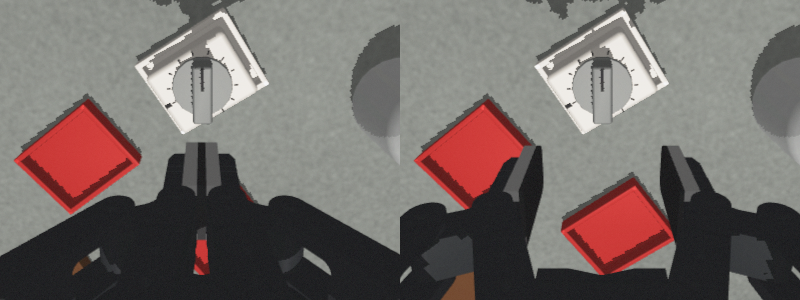

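The left half shows the tips shut, the right half open. Both end about 25 mm behind the reported TCP, and the bar is square to the fingers. I'll descend to TCP z = 0.031 under a force limit.

Run:
```python
from h import *
D=[.5635,-.2204]
print(env.movel([*D,.031],feed=.1,force_limit=8),env.read_position())
env.move_gripper(0.0,f_grip=25)
o=env.read_opening(); print(o,env.read_grip_force(),env.read_contact_force())
if o<.1: raise SystemExit("missed")
j=np.array(env.read_joints()); j0=j[6]
for d in [30,70,110]+list(range(114,140,2)):
    j[6]=j0+np.radians(d); env.set_joints(j)
    t=env.read_wrist_torque(); print(d,np.round(t,2),np.round(env.read_contact_force(),1),round(env.read_grip_force(),1),env.read_position().round(4))
    if d>=114 and abs(t[2])>.4: break
print(env.read_time_s(),np.degrees(phinow()),env.read_opening())
```

```text
False [ 0.56405127 -0.22053061  0.03176594]
0.15576180363760064 29.76071298122406 [ 0.24646984 -0.77992     1.41900367]
30 [ 0.17  0.14 -0.05] [-0.   1.1  1.1] 29.7 [ 0.5638 -0.2204  0.0314]
70 [ 0.16  0.23 -0.01] [-0.4  0.7  0.7] 29.7 [ 0.5638 -0.2205  0.0314]
110 [0.16 0.23 0.03] [-1.3  0.1  2.8] 29.8 [ 0.5638 -0.2205  0.0314]
114 [0.2  0.26 0.03] [-2.3  0.6  2.5] 29.8 [ 0.5638 -0.2205  0.0314]
116 [0.24 0.3  0.04] [-1.5  0.7  2.4] 29.8 [ 0.5638 -0.2206  0.0314]
118 [ 0.23  0.37 -0.02] [-2.1  1.   3.9] 29.9 [ 0.5638 -0.2205  0.0314]
120 [0.23 0.37 0.05] [-1.4  0.9  2.8] 29.9 [ 0.5638 -0.2205  0.0314]
122 [0.18 0.41 0.08] [-2.7  0.7  2. ] 29.9 [ 0.5638 -0.2205  0.0314]
124 [0.23 0.35 0.03] [-1.1  1.4  2.6] 29.9 [ 0.5638 -0.2206  0.0314]
126 [0.1  0.24 0.02] [-1.2  0.4  2.2] 29.8 [ 0.5639 -0.2207  0.0314]
128 [-0.1   0.09  0.03] [ 0.2 -0.6  2.1] 29.7 [ 0.5639 -0.2208  0.0314]
130 [ 0.37  0.69 -0.3 ] [-4.4  1.9  5. ] 30.1 [ 0.5635 -0.2204  0.0314]
132 [ 0.6   0.76 -0.74] [-3.1  3.6  5.6] 33.5 [ 0.5636 -0.2201  0.0314]
29.3833 -166.22165742222163 0.15340512768009854
```

The bar was gripped and turned to the stop; torque rose to 0.74 N m at about 131°. Releasing and checking.

Run:
```python
from h import *
env.move_gripper(0.55)
P=env.read_position()
env.movel([P[0],P[1],.15],feed=.12)
env.movel([P[0]-.03,P[1],.25],feed=.25)
env.goto([.53,-.2204,.25],down(0))
p=env.snapshot("wrist"); save(p,"w_end"); c=cloud(p)
hs={"timer":(.035,.046),"dial_grip":(.064,.08)}
for t in hs:
    for d in env.cut_out(t,p)[:1]:
        q=c[d["region"]&(p["z_map"]>0)]; q=q[(q[:,2]>hs[t][0])&(q[:,2]<hs[t][1])]; print(t,d["conf"],rectfit(q),q[:,2].mean(),np.linalg.lstsq(np.c_[q[:,:2],np.ones(len(q))],q[:,2],rcond=None)[0])
print(env.read_time_s())
cv2.imwrite("pics/end.png",cv2.resize(p["pixels"][100:260,220:420,::-1],(800,640))[:600])
```

```text
timer 0.84 (array([ 0.56324188, -0.22029379]), array([70.05012512, 55.94387817]), 11.262016296386719) 0.042249968622306885 [-0.00212493  0.0004426   0.04355098]
dial_grip 0.71 (array([ 0.56345795, -0.22023276]), array([41.81589127, 14.00778961]), 11.54566478729248) 0.07040076435057145 [-0.01299576  0.00671378  0.07920997]
34.2583
```

View pics/end.png

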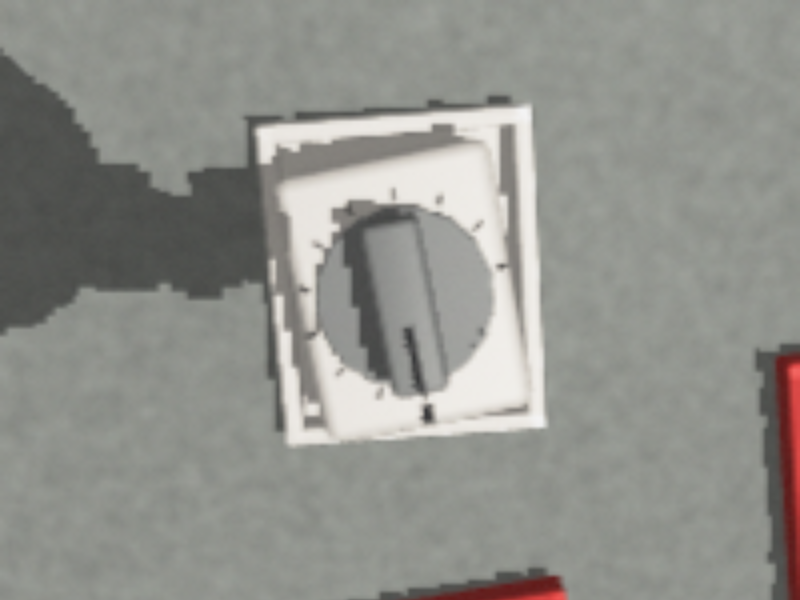

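The dial line (410,330 to 420,395) points straight at the mark at (428,413). The bar and timer yaws agree within 0.3°, so the dial is at zero. The timer's top is at the same height and level, inside the holder.

```bash
python3 -c "
from bench import env
print(env.close_job())"
```

```text
the job is handed in; nothing more can be done
None
```

The job is handed in at about 34 s of the 58 s limit: the timer sits flat in the white holder, turned about 7° within its play, and its dial is at the zero stop. I carried it by its upper part rather than across the 56 mm width, without dropping it. One stroke reached zero, so no fresh grip was needed.

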